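# Line up the house blanks and hold the turntable's index plunger out

## Task

Get the painting turntable ready to be turned: slide the three little wooden houses back against the low metal fence so they stand upright side by side in one straight row, squared up, walls touching and within the fence's length. Then take the plain round pull knob of the sprung index plunger, pull it straight up as far as it goes so its pin is clear of the hole in the disc, and finish while still holding it there with the fingers. Do not disturb the finished row, do not turn the star-shaped brake knob on the other side, and leave the other things where they are.

Things in the scene. Friction and masses are not known exactly. Their poses are not given: they have to be found in the camera images.
- house0: plain wooden house blank, 40 deep (its x) by 44 wide (its y), flat side walls 40 tall, then a gable roof whose ridge runs along x at 62 above its underside; about 60 g (40 to 85 g). Origin at the centre of its underside, z up; it starts loose on the turntable disc, turned up to half a radian from square with the fence, its front (-x) away from the fence.
- house1: as house0; the three are alike and may stand in any order
- house2: as house0
- turntable: painting turntable, fixed: plywood disc 340 diameter, top 36 above the table. Origin at the disc centre, on the table; z up, x towards the fence. At y = +152 and -152 (x = 0) an aluminium arm 30 wide, top 58 above the table, reaches in over the rim to 136 from the centre; one carries the index plunger, the other the brake, either way round.
- fence (a point): middle of the fence's front face, at disc height (z = 0 here, axes as the turntable). The fence is an aluminium strip on the disc, 170 long (along y), 12 thick, 12 tall, on the +x side of this point; the houses go on its -x side: a house set home has its origin at x = -20 here.
- plunger (a joint): lift of the index plunger, straight up, in m: 0 = pin seated in its hole in the disc, 0.010 = pin tip just level with the disc's top, 0.018 = fully out at its stop. A spring draws it back down: about 6 N at 0 rising to 12 N at the stop; it does not latch.
- star_knob (a point): centre of the brake's five-lobed black star knob, 40 across, 16 tall, upright on a screw, 81 above the table; not to be turned
- brake (a joint): turn of the brake's star knob about its upright axis, rad; 0 at the start
- pull_knob (a point): centre of the index plunger's plain round black pull knob: an upright cylinder 26 diameter and 24 tall. With the pin seated this centre is 85 above the table; under the knob a brass collar 18 diameter and 14 tall stands on the arm, whose top is 58 above the table. The knob moves with the plunger.
- paint_jar: small round paint jar with a white lid, 36 diameter, 42 tall, standing on the disc behind the fence; origin under its centre; a bystander
- glue_stick: white upright glue stick, 28 diameter, 85 tall, on the table; origin under its centre; a bystander
- tape_roll: roll of clear tape lying flat, 80 outer diameter, 20 tall, on the table; origin under its centre; a bystander
- bowl: glass bowl, 110 across the rim, 40 tall, on the table; origin under its centre; a bystander
- egg_cup: white ceramic egg cup, 44 diameter, 55 tall, on the table; origin under its centre; a bystander
- spool: wooden thread spool, 32 diameter, 35 tall, on the table; origin under its centre; a bystander
Not all that is in view belongs to the job. Leave any red or turquoise look-alike of the house2 alone.

How it is judged:
On the way, in this order (a step that is already met when the one before it is completed fails the run):
1. the three houses stand in a straight touching row against the fence, let go, with the index pin still seated (x of house0 in the frame of fence between -0.0245 and -0.017 m and y of house0 in the frame of fence between -0.066 and 0.066 m and z of house0 in the frame of fence between -0.003 and 0.003 m and angle between each of house0, house1, house2's own z axis and vertical below 0.06 rad and angle between the x axis of each of house0, house1, house2 and the x axis of fence, either way round below 0.08 rad and x of house1 in the frame of fence between -0.0245 and -0.017 m and y of house1 in the frame of fence between -0.066 and 0.066 m and z of house1 in the frame of fence between -0.003 and 0.003 m and x of house2 in the frame of fence between -0.0245 and -0.017 m and y of house2 in the frame of fence between -0.066 and 0.066 m and z of house2 in the frame of fence between -0.003 and 0.003 m and horizontal distance between house0 and house1 below 0.094 m and horizontal distance between each of house0, house1 and house2 below 0.094 m and contact force between the fingers and house0 below 0.3 N and contact force between the fingers and house1 below 0.3 N and contact force between the fingers and house2 below 0.3 N and linear speed of each of house0, house1, house2 below 0.02 m/s and value of joint plunger below 0.003 m), for 0.2 s.
2. the index plunger is pulled fully out by the fingers (value of joint plunger above 0.0155 m and contact force between the fingers and plunger above 1 N and contact force between each of house0, house1, house2 and plunger below 0.3 N), for 0.2 s.
At the end, for the whole second after the job is handed in: Plunger up at least 15.5 of its 18 mm, held by the fingers alone (over 1 N). Houses upright on the disc, still, untouched: back within 4 mm of the fence, square within 0.08 rad, centres within 66 mm of the fence middle, gaps in the row under 6 mm in all (all of step 2 and x of house0 in the frame of fence between -0.0245 and -0.017 m and y of house0 in the frame of fence between -0.066 and 0.066 m and z of house0 in the frame of fence between -0.003 and 0.003 m and angle between each of house0, house1, house2's own z axis and vertical below 0.06 rad and angle between the x axis of each of house0, house1, house2 and the x axis of fence, either way round below 0.08 rad and x of house1 in the frame of fence between -0.0245 and -0.017 m and y of house1 in the frame of fence between -0.066 and 0.066 m and z of house1 in the frame of fence between -0.003 and 0.003 m and x of house2 in the frame of fence between -0.0245 and -0.017 m and y of house2 in the frame of fence between -0.066 and 0.066 m and z of house2 in the frame of fence between -0.003 and 0.003 m and horizontal distance between house0 and house1 below 0.094 m and horizontal distance between each of house0, house1 and house2 below 0.094 m and contact force between the fingers and house0 below 0.3 N and contact force between the fingers and house1 below 0.3 N and contact force between the fingers and house2 below 0.3 N and linear speed of each of house0, house1, house2 below 0.02 m/s); the arm keeps its last pose, push and grip.
It fails at once if the brake's star knob is turned (more than 0.3 rad) (value of joint brake above 0.3 rad or value of joint brake below -0.3 rad).
It fails at once if a bystander is moved more than 30 mm (distance of any of paint_jar, glue_stick, tape_roll, bowl, egg_cup, spool from where it was at the start of the episode above 0.03 m).
It also fails if it takes over 64 s, if anything falls off the work surface, if the arm or the gripper's body presses on something with over 40 N, if the wrist force passes 120 N, or if a joint passes its speed limit or range.

## Robot

A 6-joint arm with a two-finger parallel gripper is mounted at the origin on the work surface. World frame = base frame: x ahead of the robot, y to its left, z up, the work surface at z = 0. Lengths are in m, angles in rad, forces in N, time in s.
With the tool pointing down it reaches from about 0.325 to 0.925 m from the base axis. Payload 3.1 kg.
Tool frame: the origin (TCP) lies on the centre line of the jaws, within the pads' length; the fingertips stand 11 mm ahead of it and the grasp point (between the pads) lies 8 mm behind it (env.tips_ahead is the distance from the TCP to the fingertips, in m); z points along the fingers, y is the line along which they close (so a half turn about z gives the same grasp; the last joint's range is limited). The gripper opens to 85 mm and grips with 20 to 120 N. Pads are 22 mm wide; open, the fingers measure 114 mm over their backs; the gripper's body (76 mm by 85 mm) begins 54 mm behind the grasp point. The pads swing forward as they close: fully open they stand 13 mm farther back than shut.
Start: joints at [-1.217, 0.217, 1.613, -0, 1.311, -0.112], TCP at [0.281, -0.558, 0.242] pointing down, gripper open.
Joint ranges: [-2.75, 2.75], [-0.78, 2.1], [0.31, 2.55], [-1.13, 4.27], [0.13, 2.63], [-2.58, 2.58]. Speed limits (rad/s): [2.79, 2.79, 3.14, 3.14, 3.14, 3.14].

## Interface

Orientations are given as a unit quaternion [x, y, z, w].
In Python, from plant import env gives the robot as it stands.
- The arm moves only by the shell command python3 -m creep 'ROWS' [FORCE]. ROWS is a JSON object whose one key "moves" holds a list of rows, each a list of 3 entries, a list of its own where there are three numbers: the shift along the tool's x, y, z in cm, then the turn, a rotation vector about the tool's x, y, z in degrees, then the finger opening in cm, from 0 to 8.54. In form: {"moves": [[[x, y, z], [rx, ry, rz], claw], ...]}. A call has 1 to 12 rows; each row is the pose to reach, as a shift and turn from the pose commanded when the call began, along the tool's axes at that moment; what a row does not reach only later rows make up. A row lasts 1/8 s, in which the tool goes at most 62.5 mm and 10.7 degrees, less where a joint would pass 70% of its speed; a pose out of reach is approached as far as the arm can. A call with a gripper value outside its range is refused whole. The fingers move at their own pace and stop on an object; FORCE is the grip in N (left out, the last holds). Time passes only in rows, so rows that repeat a pose let the fingers close. It gives the time, the measured TCP pose, the force, the opening and the grip force at its end, in the units of the state.
- env.get_state(): the state, without advancing time (a new reading comes with each control period).
- env.camera(name): name is "scene" or "top" or "wrist"; returns a dict with "pixels" (480x640x3 uint8, blue, green, red), "fovy" (degrees; the focal length in pixels is half the picture's height over the tangent of half this angle, whatever the lens; pixels are square), "cx", "cy" (the principal point, pixels), "xyz" and "orientation" of the camera in the world. Camera axes: x right, y up, looking along -z (the intrinsics and any distortion apply to the point x, -y, -z); pixel columns grow to the right and rows downward; lengths in m; the calibration is good to about 2 mm. The wrist camera is an equidistant fisheye: a pixel r from the principal point sees the ray r / f radians off the axis. A picture is of the moment at which its call begins. There is no depth.
- env.hand_in(): hands the job in; it is judged then, once.
Trained networks look in the newest picture that a camera, given by its name, has taken for a name from the list of things; names that differ only in an ending like _2 or _b are one class to them, and where a whole thing is asked for, a point or a joint stands for the part that bears it (a point fixed in the world has none). Each returns a list of dicts, best first, with "p" (0 to 1); they miss things now and then, are a little off and sometimes report something else, mostly with a low value. They report only what shows in the picture. A call takes as long as a camera call. They do not tell look-alikes from the thing itself.
- env.recognise(target, camera): "box" ([left, top, right, bottom] in pixels, round what is visible of it).
The state is a dict: "t": time; "qpos": joint angles; "joint_vel": joint speeds; "joint_efforts": joint torques, N m; "eef_pos": TCP position; "tcp_rot": TCP orientation; "force": force on the tool from outside, world axes, zero at the start; "moment": the same for the moment, N m; "grip_width": finger opening in m; "finger_force": force on a finger pad.
Only numpy, scipy, OpenCV 4.12 (cv2) and the standard library are available. Lean on these libraries where they do the work, as an engineer would, in place of code of your own. Each camera call takes 0.05 s, during which the arm holds its last target. There are 200 camera calls.

## Working session

There is one attempt and no reset: what is moved stays moved. The work goes in short steps, Python scripts to look and compute and a shell command to move; the robot and the scene stay as the last step left them, time stands still between calls to the robot, and variables do not carry over. Pictures are saved under pics/ and viewed, at most 12 in all, crops included, and the job is handed in when it is done.

```bash
ls; mkdir -p pics
python3 - <<'E'
from plant import env
import cv2
for n in ("top","scene"):
    c=env.camera(n); cv2.imwrite(f"pics/{n}0.png",c["pixels"])
    print(n,{k:v for k,v in c.items() if k!="pixels"})
    for t in ("house0","turntable","pull_knob","star_knob","fence","paint_jar","glue_stick","tape_roll","bowl","egg_cup","spool"):
        try: print(t,[(list(map(round,d["box"])),round(d["p"],2)) for d in env.recognise(t,n)])
        except Exception as e: print(t,e)
print(env.get_state())
E
```

```text
pics
top {'fovy': 50.587881845743425, 'cx': 317.1233489964507, 'cy': 235.4580160335769, 'xyz': array([0.36206342, 0.00345464, 1.23828953]), 'orientation': array([-0.06054358,  0.06382409,  0.707507  , -0.70120953])}
house0 [([195, 320, 223, 348], 0.85), ([336, 255, 360, 279], 0.66), ([269, 262, 292, 287], 0.66), ([421, 266, 437, 283], 0.66), ([191, 180, 211, 203], 0.62), ([306, 254, 325, 277], 0.55)]
turntable [([229, 178, 395, 317], 0.98)]
pull_knob [([372, 228, 382, 240], 0.58), ([308, 254, 327, 278], 0.38)]
star_knob [([235, 239, 257, 255], 0.64)]
fence [([228, 176, 394, 315], 0.71)]
paint_jar [([419, 265, 435, 280], 0.6)]
glue_stick [([189, 271, 205, 286], 0.67)]
tape_roll [([175, 224, 211, 255], 0.92)]
bowl [([418, 180, 460, 225], 0.94)]
egg_cup [([419, 263, 437, 284], 0.59)]
spool [([239, 238, 254, 256], 0.73), ([400, 234, 417, 248], 0.69), ([336, 254, 358, 283], 0.61)]
scene {'fovy': 57.68260139316917, 'cx': 316.9224354343949, 'cy': 239.87247381649354, 'xyz': array([ 1.14934819, -0.21950323,  0.63510899]), 'orientation': array([0.34863578, 0.23381232, 0.51885443, 0.74469791])}
[... 729 characters left out ...]
4)]
{'t': 1.2, 'qpos': array([-1.21718879e+00,  2.16902154e-01,  1.61343533e+00,  1.39682654e-05,
        1.31129505e+00, -1.12225622e-01]), 'joint_vel': array([ 0.00174281, -0.00053948, -0.00234988,  0.00024879, -0.00028479,
        0.00039363]), 'joint_efforts': array([ 1.61635278e-03, -3.96886539e+01, -3.04253268e+01,  2.35825712e-05,
        8.64917456e-04, -3.54825236e-07]), 'eef_pos': array([ 0.28073723, -0.55839635,  0.24228043]), 'tcp_rot': array([ 9.72997754e-01,  2.30814579e-01,  4.30043578e-06, -2.06074709e-05]), 'force': array([-0.22875985,  0.9510509 , -0.50979616]), 'moment': array([ 0.03175257,  0.06041148, -0.00946085]), 'finger_force': 0.0, 'grip_width': 0.08514620375032654}
```

Run:
```python
import cv2
a=cv2.imread("pics/top0.png")[165:325,160:450]; cv2.imwrite("pics/topc.png",cv2.resize(a,None,fx=2.75,fy=2.75,interpolation=cv2.INTER_CUBIC))
a=cv2.imread("pics/scene0.png")[165:345,150:490]; cv2.imwrite("pics/scenec.png",cv2.resize(a,None,fx=2.35,fy=2.35,interpolation=cv2.INTER_CUBIC))
```

```text
(no output)
```

View pics/topc.png

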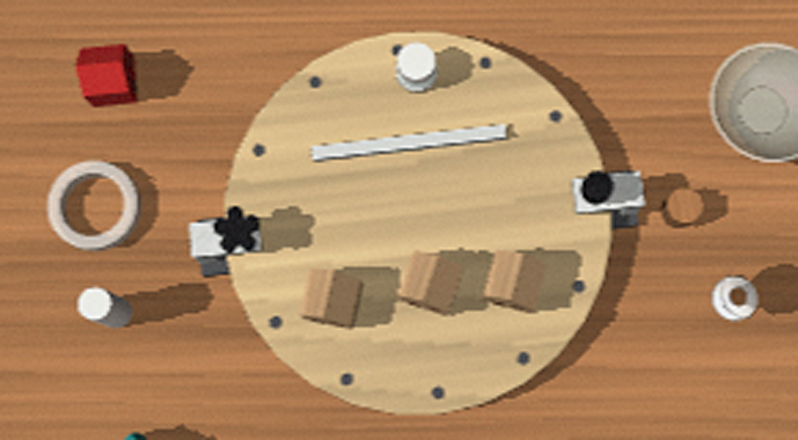

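View pics/scenec.png

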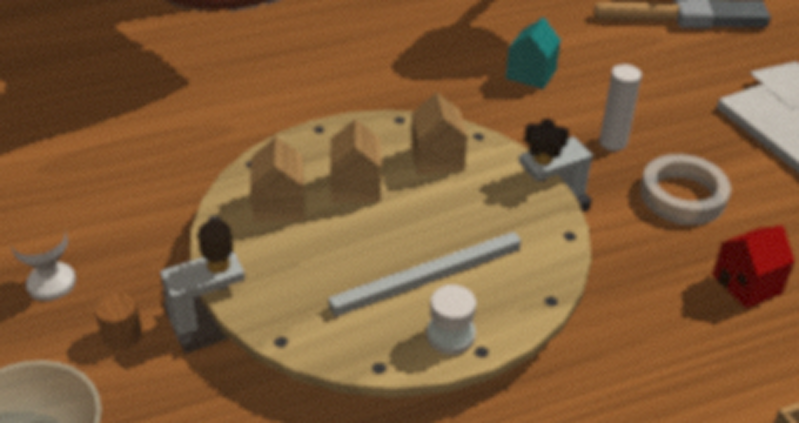

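The top view shows the three plain wooden houses at about px (281,273), (316,267) and (347,267), and the fence from (274,221) to (345,213). The round pull knob is on the right arm at about (377,233), and the star knob is on the left arm at (246,249). The red house at (198,192) and the turquoise one at the bottom left are decoys.

```bash
cat > h.py <<'E'
from plant import env
import numpy as np, cv2
from scipy.spatial.transform import Rotation as R
def rays(c,uv,fish=False):
    uv=np.atleast_2d(uv).astype(float); f=240/np.tan(np.radians(c["fovy"])/2)
    d=(uv-[c["cx"],c["cy"]])/f
    if fish:
        r=np.linalg.norm(d,axis=1,keepdims=True)+1e-12
        v=np.hstack([np.sin(r)*d/r*[1,-1],-np.cos(r)])
    else: v=np.hstack([d*[1,-1],-np.ones((len(d),1))])
    return R.from_quat(c["orientation"]).apply(v)
def onplane(c,uv,z,fish=False):
    v=rays(c,uv,fish); p=np.array(c["xyz"]); return p+v*((z-p[2])/v[:,2])[:,None]
def proj(c,P,fish=False):
    f=240/np.tan(np.radians(c["fovy"])/2)
    v=R.from_quat(c["orientation"]).inv().apply(np.atleast_2d(P)-c["xyz"])*[1,-1,-1]
    rho=np.linalg.norm(v[:,:2],axis=1,keepdims=True)
    d=v[:,:2]/rho*np.arctan2(rho,v[:,2:]) if fish else v[:,:2]/v[:,2:]
    return d*f+[c["cx"],c["cy"]]
def tool_yaw(s=None):  # world heading of tool y axis
    y=R.from_quat((s or env.get_state())["tcp_rot"]).apply([0,1,0]); return np.arctan2(y[1],y[0])
def to(xyz,yaw=None):
    """shift cm in tool axes and turn about tool z deg (tool down) to put TCP at xyz with tool y along yaw (mod pi)"""
    s=env.get_state(); r=R.from_quat(s["tcp_rot"])
    sh=r.inv().apply(np.array(xyz)-s["eef_pos"])*100
    t=0
    if yaw is not None:
        t=-((yaw-tool_yaw(s)+np.pi/2)%np.pi-np.pi/2)
    print("shift cm",sh.round(2),"turn z",round(np.degrees(t),1),"t",round(s["t"],2),"q6",round(s["qpos"][5],2),"F",s["force"].round(1),"grip",round(s["grip_width"],4))
E
python3 - <<'E'
from h import *
c=env.camera("top")
k=lambda pts:np.array(pts)/2.75+[160,165]
print("fence front bottom edge",onplane(c,k([(313,160),(508,137)]),.036))
print("pull top",onplane(c,k([(597,187)]),.092)); print("star",onplane(c,k([(237,230)]),.085))
print("disc l,r,t,b",onplane(c,k([(228,222),(608,222),(418,32),(418,412)]),.036))
print("ridge ends",onplane(c,k([(334,268),(331,322),(432,252),(418,307),(520,252),(508,306)]),.098))
print("jar",onplane(c,k([(417,62)]),.078))
to([.45,0,.35],0)
E
```

```text
fence front bottom edge [[ 0.60698915  0.10111754  0.036     ]
 [ 0.62620024 -0.07048802  0.036     ]]
pull top [[ 0.57057287 -0.14054877  0.092     ]]
star [[0.53795564 0.16019501 0.085     ]]
disc l,r,t,b [[ 0.55254114  0.17479374  0.036     ]
 [ 0.54966888 -0.15624665  0.036     ]
 [ 0.72277233  0.00807143  0.036     ]
 [ 0.38752676  0.01058983  0.036     ]]
ridge ends [[ 0.50372077  0.07832832  0.098     ]
 [ 0.45941675  0.0806408   0.098     ]
 [ 0.51626412 -0.00227966  0.098     ]
 [ 0.47103543  0.00958469  0.098     ]
 [ 0.51562936 -0.07473563  0.098     ]
 [ 0.47119826 -0.06401594  0.098     ]]
jar [[0.68347781 0.00896889 0.078     ]]
shift cm [ 40.2  -42.29 -10.77] turn z -63.3 t 1.25 q6 -0.11 F [ 0.1  0.3 -0.1] grip 0.0853
```

```bash
python3 -m creep '{"moves":[[[45,-41,-9],[0,0,-70],8.5],[[45,-41,-9],[0,0,-70],8.5],[[45,-41,-9],[0,0,-70],8.5],[[45,-41,-9],[0,0,-70],8.5],[[45,-41,-9],[0,0,-70],8.5],[[45,-41,-9],[0,0,-70],8.5],[[45,-41,-9],[0,0,-70],8.5],[[45,-41,-9],[0,0,-70],8.5],[[45,-41,-9],[0,0,-70],8.5],[[45,-41,-9],[0,0,-70],8.5],[[45,-41,-9],[0,0,-70],8.5],[[45,-41,-9],[0,0,-70],8.5]]}' 40
python3 - <<'E'
from h import *
c=env.camera("wrist"); cv2.imwrite("pics/w1.png",c["pixels"]); print({k:v for k,v in c.items() if k!="pixels"})
np.savez("w1.npz",**c)
for t in ("house0","pull_knob","star_knob"):
    print(t,[(list(map(round,d["box"])),round(d["p"],2)) for d in env.recognise(t,"wrist")])
to([.5,.01,.33],.108)
E
```

```text
t: 2.75
eef_pos: [0.4984, 0.0098, 0.3321]
tcp_rot: [0.664, 0.747, -0.0, 0.0]
force: [0.8, -0.0, -0.1]
grip_width: 0.085
finger_force: 0.0
{'fovy': 65.70646984690485, 'cx': 315.418443824454, 'cy': 237.32590006905102, 'xyz': array([0.48896352, 0.07969694, 0.46237223]), 'orientation': array([-0.14100492, -0.00761539,  0.0579314 ,  0.98828314])}
house0 [([288, 175, 337, 228], 0.77), ([286, 239, 330, 292], 0.76), ([286, 100, 335, 152], 0.6), ([470, 0, 512, 23], 0.57), ([201, 0, 225, 12], 0.56)]
pull_knob [([355, 320, 372, 347], 0.89), ([455, 197, 491, 233], 0.73), ([388, 0, 423, 8], 0.51)]
star_knob [([356, 44, 392, 81], 0.83), ([453, 198, 492, 235], 0.3)]
shift cm [0.11 0.19 0.19] turn z 0.4 t 2.95 q6 -0.24 F [-0.8  0.4 -0.8] grip 0.0853
```

View pics/w1.png

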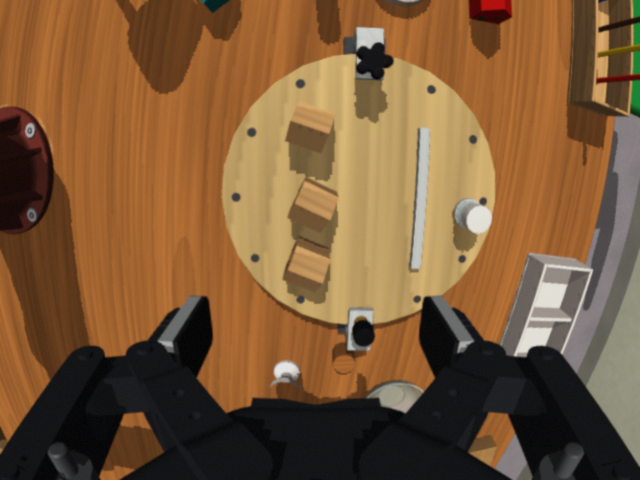

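The wrist view, with image right = +x and up = +y, shows the houses at about (311,126), (312,202) and (308,265). The fence runs from (424,128) to (415,270), the round knob is at (363,333) and the star knob at (374,61). I'll enlarge it to pick corners.

Run:
```python
import cv2
a=cv2.imread("pics/w1.png")[90:300,275:435]; cv2.imwrite("pics/w1c.png",cv2.resize(a,None,fx=2.85,fy=2.85,interpolation=cv2.INTER_CUBIC))
```

```text
(no output)
```

View pics/w1c.png

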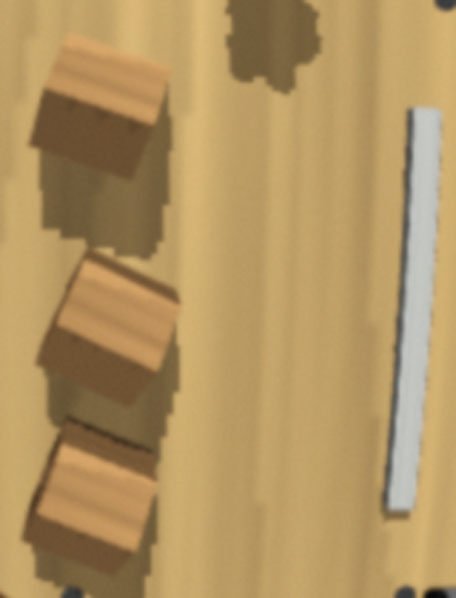

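Run:
```python
from h import *
from scipy.optimize import least_squares
c=dict(np.load("w1.npz")); c["fovy"]=float(c["fovy"])
k=lambda pts:np.array(pts)/2.85+[275,90]
# order: eave+ front,rear ; ridge front,rear ; eave- front,rear
M=np.array([[-20,22,76],[20,22,76],[-20,0,98],[20,0,98],[-20,-22,76],[20,-22,76]])/1000.
H=dict(A=[(70,34),(168,69),(46,90),(157,124),(31,146),(133,178)],
B=[(90,257),(178,300),(57,322),(160,372),(38,360),(135,405)],
C=[(68,445),(157,482),(38,512),(138,553),(23,540),(115,573)])
for n,p in H.items():
    p=k(p)
    def f(x):
        P=M.copy();P[:,:2]=M[:,:2]@np.array([[np.cos(x[2]),-np.sin(x[2])],[np.sin(x[2]),np.cos(x[2])]]).T+x[:2]
        return (proj(c,P,True)-p).ravel()
    r=least_squares(f,[.49,0,-.3],loss="soft_l1"); print(n,r.x.round(4),"res px",r.fun.round(1))
F=onplane(c,k([(410,107),(387,512)]),.048,True); print("fence front top",F)
d=F[0]-F[1]; print("len",np.linalg.norm(d),"yaw",np.arctan2(-d[0],d[1]),"mid",F.mean(0))
print("pull",onplane(c,[(363,333)],.095,True),"star",onplane(c,[(374,61)],.089,True),"jar",onplane(c,[(477,216)],.078,True))
```

```text
A [ 0.4831  0.0837 -0.2083] res px [-0.6 -0.5  2.1 -0.5 -0.4 -0.7 -0.1  0.3 -0.4  0.4  0.6  1.2]
B [ 0.4958  0.0014 -0.3215] res px [-1.4 -0.2  2.2  0.7  0.4 -0.4  0.3 -1.4 -0.3  0.7 -0.6  0.3]
C [ 0.4963 -0.0702 -0.292 ] res px [-1.2 -0.8  1.1 -0.   0.4  0.2  0.  -0.2 -0.3 -0.  -0.1  1.3]
fence front top [[ 0.60321065  0.10135557  0.048     ]
 [ 0.62303718 -0.06742399  0.048     ]]
len 0.16994007831177893 yaw 0.11693403746720399 mid [0.61312392 0.01696579 0.048     ]
pull [[ 0.56851625 -0.13374899  0.095     ]] star [[0.5376727 0.1596034 0.089    ]] jar [[0.6801076  0.01481364 0.078     ]]
```

Run:
```python
from h import *
to([.4958,.0014,.063],-.3215)
```

```text
shift cm [-0.7  -0.31 26.9 ] turn z 25.0 t 2.95 q6 -0.24 F [-0.8  0.4 -0.8] grip 0.0853
```

```bash
python3 -m creep '{"moves":[[[-0.7,-0.3,6],[0,0,10],8.5],[[-0.7,-0.3,12],[0,0,20],8.5],[[-0.7,-0.3,17],[0,0,25],8.5],[[-0.7,-0.3,22],[0,0,25],8.5],[[-0.7,-0.3,26.8],[0,0,25],8.5],[[-0.7,-0.3,26.9],[0,0,25],8.5]]}' 25
python3 - <<'E'
from h import *
c=env.camera("wrist"); cv2.imwrite("pics/w2.png",c["pixels"])
to([.4958,.0014,.063],-.3215)
E
```

```text
t: 3.7
eef_pos: [0.4918, 0.0023, 0.0593]
tcp_rot: [0.811, 0.585, -0.004, -0.004]
force: [-0.0, -0.4, -0.4]
grip_width: 0.0852
finger_force: 0.0
shift cm [-0.03  0.13 -0.11] turn z 0.0 t 3.75 q6 0.18 F [ 0.6 -0.4  0.9] grip 0.085
```

View pics/w2.png

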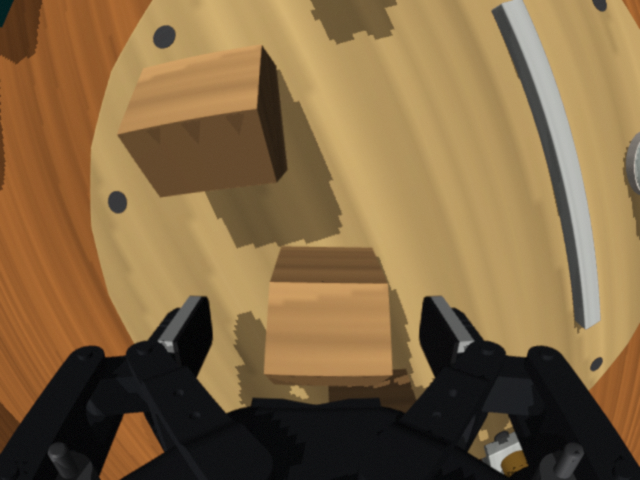

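The fingers straddle house B squarely: the house spans px 265-393 and the jaws are at 205 and 428. Now I'll close.

```bash
python3 -m creep '{"moves":[[[0,0.1,-0.1],[0,0,0],3],[[0,0.1,-0.1],[0,0,0],3],[[0,0.1,-0.1],[0,0,0],3],[[0,0.1,-0.1],[0,0,0],3],[[0,0.1,-0.1],[0,0,0],3],[[0,0.1,-0.1],[0,0,0],3]]}' 25
python3 - <<'E'
from h import *
to([.594,.0142,.067],.113)
to([.591,.0142,.063],.113)
E
```

```text
t: 4.5
eef_pos: [0.4993, 0.0021, 0.0667]
tcp_rot: [0.811, 0.586, 0.001, 0.001]
force: [-1.1, -0.4, 6.8]
grip_width: 0.0402
finger_force: 26.1
shift cm [4.12 8.61 0.  ] turn z -24.8 t 4.5 q6 0.18 F [-1.1 -0.4  6.8] grip 0.0402
shift cm [4.02 8.32 0.4 ] turn z -24.8 t 4.5 q6 0.18 F [-1.1 -0.4  6.8] grip 0.0402
```

```bash
python3 -m creep '{"moves":[[[0,0.2,-0.5],[0,0,0],3],[[1,2.5,-0.6],[0,0,-8],3],[[2.5,5,-0.6],[0,0,-16],3],[[3.8,7.9,-0.6],[0,0,-24.8],3],[[3.8,7.9,-0.6],[0,0,-24.8],3],[[3.8,7.9,-0.6],[0,0,-24.8],3]]}' 25
python3 - <<'E'
from h import *
env.camera("wrist")
to([.594,.0142,.063],.113)
E
```

```text
t: 5.25
eef_pos: [0.5833, 0.0138, 0.0699]
tcp_rot: [0.666, 0.746, -0.001, -0.001]
force: [0.5, 0.8, 0.2]
grip_width: 0.0398
finger_force: 25.5
shift cm [-0.08  1.11  0.67] turn z -0.0 t 5.3 q6 -0.21 F [-0.2  0.9 -0.4] grip 0.0398
```

```bash
python3 -m creep '{"moves":[[[0,0,0.3],[0,0,0],3],[[0,0,0.6],[0,0,0],3],[[0,0.4,0.6],[0,0,0],3],[[0,0.8,0.6],[0,0,0],3],[[0,0.8,0.6],[0,0,0],3]]}' 25
python3 - <<'E'
from h import *
to([.594,.0142,.063],.113)
E
```

```text
t: 5.92
eef_pos: [0.5897, 0.0142, 0.0667]
tcp_rot: [0.666, 0.746, -0.003, -0.002]
force: [-11.0, -0.9, 17.4]
grip_width: 0.0396
finger_force: 27.7
shift cm [-0.04  0.44  0.37] turn z 0.0 t 5.92 q6 -0.21 F [-11.   -0.9  17.4] grip 0.0396
```

```bash
python3 -m creep '{"moves":[[[0,0,-0.25],[0,0,0],3],[[0,0,-0.25],[0,0,0],3]]}' 25
python3 -m creep '{"moves":[[[0,0.2,0],[0,0,0],3],[[0,0.2,0],[0,0,0],3]]}' 25
python3 - <<'E'
from h import *
c=env.camera("wrist"); cv2.imwrite("pics/w3.png",c["pixels"]);to([.594,.0142,.063],.113)
E
```

```text
t: 6.18
eef_pos: [0.5922, 0.0145, 0.0669]
tcp_rot: [0.666, 0.746, 0.0, 0.0]
force: [0.7, -0.3, -1.0]
grip_width: 0.0397
finger_force: 25.6
t: 6.42
eef_pos: [0.5943, 0.0148, 0.0667]
tcp_rot: [0.666, 0.746, -0.0, -0.0]
force: [-2.2, -0.4, 2.2]
grip_width: 0.0396
finger_force: 25.8
shift cm [-0.05 -0.04  0.37] turn z 0.0 t 6.47 q6 -0.21 F [-1.  -0.5  2.2] grip 0.0397
```

View pics/w3.png

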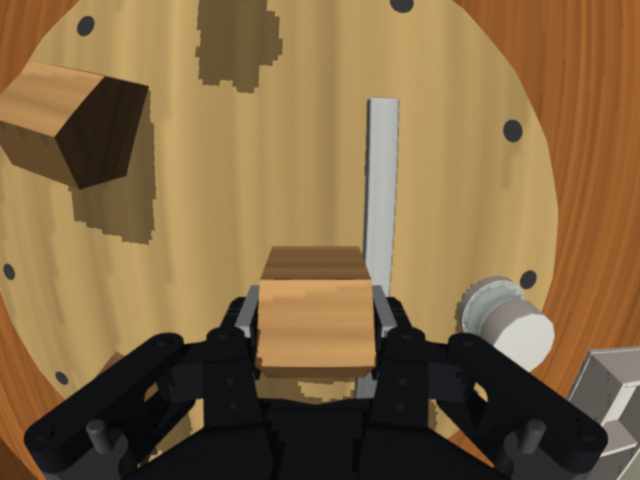

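House B is squared up and nearly at the fence: its base edge is at about px 362 and the fence face at about 366. I'll push until it makes contact.

```bash
python3 -m creep '{"moves":[[[0,0.1,0],[0,0,0],3],[[0,0.2,0],[0,0,0],3],[[0,0.2,0],[0,0,0],3]]}' 25
python3 -m creep '{"moves":[[[0,0.1,0],[0,0,0],3],[[0,0.2,0],[0,0,0],3],[[0,0.2,0],[0,0,0],3]]}' 25
```

```text
t: 6.85
eef_pos: [0.5957, 0.015, 0.0667]
tcp_rot: [0.666, 0.746, -0.001, -0.001]
force: [-3.4, -1.3, 4.0]
grip_width: 0.0394
finger_force: 26.1
t: 7.22
eef_pos: [0.5959, 0.015, 0.0668]
tcp_rot: [0.666, 0.746, -0.002, -0.002]
force: [-8.8, -0.7, 9.6]
grip_width: 0.0397
finger_force: 26.7
```

```bash
python3 -m creep '{"moves":[[[0,-0.15,0],[0,0,0],3],[[0,-0.15,0],[0,0,0],5.6],[[0,-0.15,0],[0,0,0],5.6],[[0,-0.15,0],[0,0,0],5.6],[[0,-0.15,0],[0,0,0],5.6],[[0,-0.15,-5],[0,0,0],5.6],[[0,-0.15,-7],[0,0,0],8.5],[[0,-0.15,-7],[0,0,0],8.5]]}' 25
python3 - <<'E'
from h import *
env.camera("wrist"); to([.4831,.0837,.063],-.2083)
E
```

```text
t: 8.22
eef_pos: [0.5988, 0.0149, 0.1392]
tcp_rot: [0.666, 0.746, 0.002, 0.002]
force: [0.9, 0.0, -0.4]
grip_width: 0.0851
finger_force: 0.0
shift cm [  8.12 -10.58   7.41] turn z 18.4 t 8.28 q6 -0.21 F [-1.1 -0.1  0.1] grip 0.0848
```

```bash
python3 -m creep '{"moves":[[[4,-5.3,0],[0,0,9],8.5],[[8.1,-10.6,0],[0,0,18.4],8.5],[[8.1,-10.6,3],[0,0,18.4],8.5],[[8.1,-10.6,7.4],[0,0,18.4],8.5],[[8.1,-10.6,7.4],[0,0,18.4],8.5],[[8.1,-10.6,7.2],[0,0,18.4],3],[[8.1,-10.6,7.2],[0,0,18.4],3],[[8.1,-10.6,7.2],[0,0,18.4],3],[[8.1,-10.6,7.2],[0,0,18.4],3],[[8.1,-10.6,7.2],[0,0,18.4],3],[[8.1,-10.6,7.2],[0,0,18.4],3]]}' 25
python3 - <<'E'
from h import *
u=np.array([.9936,.1128]);v=np.array([-.1128,.9936]); B=np.array([.5958,.015])
env.camera("wrist")
T=B-.010*u+.050*v; to([*T,.063],.113)
E
```

```text
t: 9.65
eef_pos: [0.4842, 0.0835, 0.0667]
tcp_rot: [0.777, 0.63, 0.001, 0.001]
force: [-0.1, -1.1, 6.3]
grip_width: 0.0398
finger_force: 26.0
shift cm [0.03 9.81 0.4 ] turn z -18.4 t 9.7 q6 0.24 F [-0.9 -0.   6.4] grip 0.0399
```

```bash
python3 -m creep '{"moves":[[[0,0,-0.6],[0,0,0],3],[[0,3.3,-0.6],[0,0,-9],3],[[0,6.6,-0.6],[0,0,-18.4],3],[[0,9.8,-0.6],[0,0,-18.4],3],[[0,9.8,-0.6],[0,0,-18.4],3],[[0,9.8,-0.25],[0,0,-18.4],3],[[0,9.8,-0.25],[0,0,-18.4],3]]}' 25
python3 - <<'E'
from h import *
u=np.array([.9936,.1128]);v=np.array([-.1128,.9936]); B=np.array([.5958,.015])
c=env.camera("wrist"); cv2.imwrite("pics/w4.png",c["pixels"])
T=B+.050*v; to([*T,.063],.113)
E
```

```text
t: 10.58
eef_pos: [0.5767, 0.0636, 0.0667]
tcp_rot: [0.666, 0.746, -0.001, -0.001]
force: [0.2, -0.4, -0.1]
grip_width: 0.0395
finger_force: 25.6
shift cm [-0.05  1.35  0.37] turn z 0.0 t 10.62 q6 -0.12 F [ 0.2 -0.6 -0.3] grip 0.0398
```

View pics/w4.png

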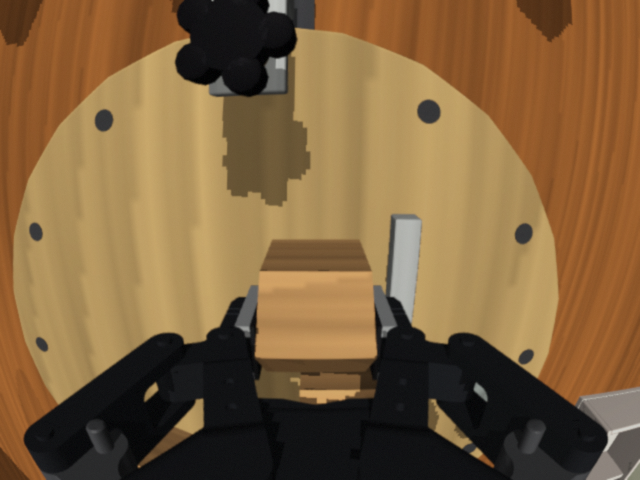

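House A is held square, with the fence face at px 390 still ahead. Next: push to the fence, then sideways into B.

```bash
python3 -m creep '{"moves":[[[0,0.6,0],[0,0,0],3],[[0,1.2,0],[0,0,0],3],[[0,1.25,0],[0,0,0],3],[[-0.2,1.25,0],[0,0,0],3],[[-0.4,1.25,0],[0,0,0],3],[[-0.4,1.25,0],[0,0,0],3]]}' 25
python3 -m creep '{"moves":[[[-0.1,0,0],[0,0,0],3],[[-0.1,0,0],[0,0,0],3]]}'
```

```text
t: 11.38
eef_pos: [0.5907, 0.0606, 0.067]
tcp_rot: [0.666, 0.746, -0.0, -0.0]
force: [-1.4, 0.8, -0.8]
grip_width: 0.0401
finger_force: 26.0
t: 11.62
eef_pos: [0.5908, 0.0598, 0.0671]
tcp_rot: [0.666, 0.746, -0.0, -0.0]
force: [-2.4, 1.3, -0.4]
grip_width: 0.0399
finger_force: 26.0
```

```bash
python3 -m creep '{"moves":[[[-0.1,0.1,0],[0,0,0],3],[[-0.1,0.1,0],[0,0,0],3]]}'
```

```text
t: 11.88
eef_pos: [0.5909, 0.0593, 0.0669]
tcp_rot: [0.666, 0.746, -0.001, -0.002]
force: [-4.7, 1.1, 0.2]
grip_width: 0.0395
finger_force: 26.3
```

```bash
python3 -m creep '{"moves":[[[-0.1,0,0],[0,0,0],3],[[-0.2,0,0],[0,0,0],3],[[-0.2,0,0],[0,0,0],3],[[-0.2,-0.2,0],[0,0,0],5.6],[[-0.2,-0.2,0],[0,0,0],5.6],[[-0.2,-0.2,0],[0,0,0],5.6],[[-0.2,-0.2,0],[0,0,0],5.6],[[-0.2,-0.2,-5],[0,0,0],5.6],[[-0.2,-0.2,-9],[0,0,0],8.5],[[-0.2,-0.2,-9],[0,0,0],8.5]]}' 25
python3 - <<'E'
from h import *
c=env.camera("wrist"); cv2.imwrite("pics/w5.png",c["pixels"]); to([.4963,-.0702,.063],-.292)
E
```

```text
t: 13.12
eef_pos: [0.5943, 0.0566, 0.1624]
tcp_rot: [0.666, 0.746, 0.003, 0.004]
force: [0.2, -1.0, 0.2]
grip_width: 0.0847
finger_force: 0.0
shift cm [-11.51 -11.02   9.62] turn z 23.2 t 13.18 q6 -0.14 F [-0.6 -0.3 -0.2] grip 0.085
```

View pics/w5.png

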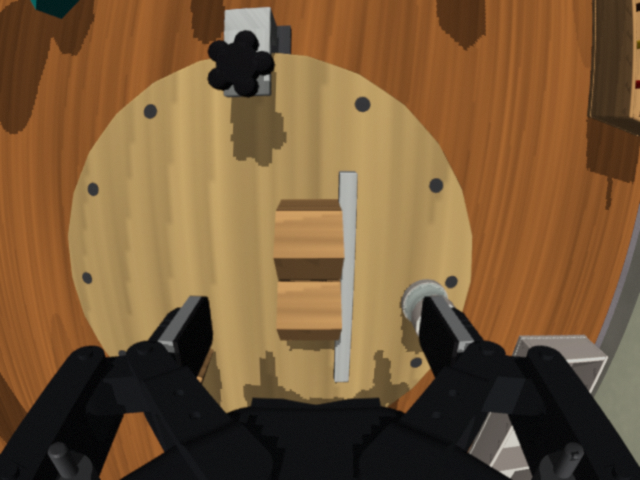

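Houses A and B stand side by side against the fence, square, at px 275-342 × 200-340. Now house C.

```bash
python3 -m creep '{"moves":[[[-4,-4,0],[0,0,9],8.5],[[-8,-8,0],[0,0,18],8.5],[[-11.5,-11,0],[0,0,23.2],8.5],[[-11.5,-11,5],[0,0,23.2],8.5],[[-11.5,-11,9.4],[0,0,23.2],8.5],[[-11.5,-11,9.4],[0,0,23.2],8.5],[[-11.5,-11,9.4],[0,0,23.2],3],[[-11.5,-11,9.4],[0,0,23.2],3],[[-11.5,-11,9.4],[0,0,23.2],3],[[-11.5,-11,9.4],[0,0,23.2],3],[[-11.5,-11,9.4],[0,0,23.2],3],[[-11.5,-11,9.4],[0,0,23.2],3]]}' 25
python3 - <<'E'
from h import *
u=np.array([.9936,.1128]);v=np.array([-.1128,.9936]); B=np.array([.5958,.015])
env.camera("wrist")
T=B-.010*u-.053*v; to([*T,.063],.113)
E
```

```text
t: 14.68
eef_pos: [0.4961, -0.0703, 0.0653]
tcp_rot: [0.802, 0.597, 0.001, 0.001]
force: [-0.1, 0.8, 5.9]
grip_width: 0.0398
finger_force: 29.3
shift cm [5.77 8.26 0.27] turn z -23.2 t 14.72 q6 0.01 F [-0.2  1.1  6.5] grip 0.0398
```

```bash
python3 -m creep '{"moves":[[[0,0,-0.6],[0,0,0],3],[[0.5,2.7,-0.6],[0,0,-8],3],[[2,5.4,-0.6],[0,0,-16],3],[[4,7,-0.6],[0,0,-23.2],3],[[5.8,8.3,-0.6],[0,0,-23.2],3],[[5.8,8.3,-0.6],[0,0,-23.2],3],[[5.8,8.3,-0.25],[0,0,-23.2],3],[[5.8,8.3,-0.25],[0,0,-23.2],3]]}' 25
python3 - <<'E'
from h import *
u=np.array([.9936,.1128]);v=np.array([-.1128,.9936]); B=np.array([.5958,.015])
env.camera("wrist")
T=B-.046*v; to([*T,.063],.113)
E
```

```text
t: 15.72
eef_pos: [0.5895, -0.0387, 0.0655]
tcp_rot: [0.666, 0.746, -0.0, -0.0]
force: [-0.1, 0.1, 0.1]
grip_width: 0.0394
finger_force: 28.6
shift cm [0.67 1.24 0.25] turn z -0.0 t 15.78 q6 -0.3 F [-0.   0.7 -0.6] grip 0.0393
```

```bash
python3 -m creep '{"moves":[[[0,0.6,0],[0,0,0],3],[[0,1.2,0],[0,0,0],3],[[0,1.2,0],[0,0,0],3],[[0.3,1.2,0],[0,0,0],3],[[0.6,1.2,0],[0,0,0],3],[[0.6,1.2,0],[0,0,0],3]]}' 25
python3 -m creep '{"moves":[[[0.1,0.1,0],[0,0,0],3],[[0.2,0.1,0],[0,0,0],3],[[0.2,0.1,0],[0,0,0],3]]}'
```

```text
t: 16.52
eef_pos: [0.6007, -0.0317, 0.0654]
tcp_rot: [0.666, 0.746, -0.001, -0.0]
force: [-3.8, -3.4, -0.2]
grip_width: 0.04
finger_force: 28.7
t: 16.9
eef_pos: [0.6008, -0.031, 0.0654]
tcp_rot: [0.666, 0.746, -0.003, -0.0]
force: [-6.1, -7.5, 2.4]
grip_width: 0.0395
finger_force: 28.9
```

```bash
python3 -m creep '{"moves":[[[0,-0.2,0],[0,0,0],3],[[0,-0.2,0],[0,0,0],5.6],[[0,-0.2,0],[0,0,0],5.6],[[0,-0.2,0],[0,0,0],5.6],[[0,-0.2,0],[0,0,0],5.6],[[0,-0.2,-5],[0,0,0],5.6],[[0,-0.2,-11],[0,0,0],8.5],[[2,-5,-16],[0,0,0],8.5],[[4,-10,-18],[0,0,0],8.5],[[4,-10,-18],[0,0,0],8.5]]}' 25
python3 - <<'E'
from h import *
c=env.camera("wrist"); cv2.imwrite("pics/w6.png",cv2.resize(c["pixels"][90:390,190:590],None,fx=2,fy=2,interpolation=cv2.INTER_CUBIC)); np.savez("w6.npz",**c)
print([(list(map(round,d["box"])),round(d["p"],2)) for d in env.recognise("pull_knob","wrist")])
to([.5685,-.1337,.077],.113)
E
```

```text
t: 18.15
eef_pos: [0.497, 0.0004, 0.2482]
tcp_rot: [0.666, 0.746, 0.001, 0.002]
force: [0.5, 0.7, 0.3]
grip_width: 0.0851
finger_force: 0.0
[([364, 351, 388, 383], 0.76)]
shift cm [-14.03   5.38  16.97] turn z 0.0 t 18.25 q6 -0.26 F [ 0.2 -0.2  0.1] grip 0.0851
```

View pics/w6.png

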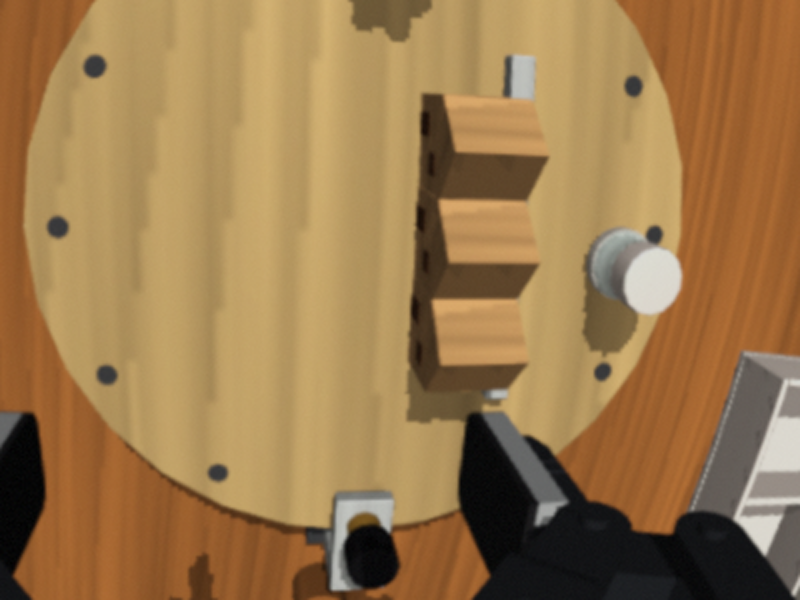

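The three houses stand in a tight, square row along the fence (crop 412-545 × 95-390). The knob sits on its brass collar at crop (370,557), on the plain aluminium arm. It is a plain round black cylinder on brass with no lobes, so it is the pull knob.

Run:
```python
from h import *
c=dict(np.load("w6.npz")); c["fovy"]=float(c["fovy"])
print(onplane(c,[(376,367)],.085,True),onplane(c,[(376.5,372)],.097,True))
print("proj",proj(c,[[.570,-.138,.073],[.570,-.138,.085],[.570,-.138,.097]],True))
th=np.linspace(0,6.28,60)
P=np.array([[.570+.013*np.cos(t),-.138+.013*np.sin(t),z] for t in th for z in(.073,.097)]);q=proj(c,P,True);print(q.min(0),q.max(0))
w=R.from_quat(env.get_state()["tcp_rot"])
```

```text
[[ 0.57116162 -0.13798521  0.085     ]] [[ 0.56936354 -0.13530067  0.097     ]]
proj [[373.15499597 359.99766926]
 [374.83807931 366.94988547]
 [376.60323381 374.27236879]]
[360.24026758 349.31025048] [390.13715612 384.79594347]
```

```bash
python3 -m creep '{"moves":[[[-4,1.5,4],[0,0,0],7],[[-8,3,6],[0,0,0],7],[[-12,4.5,8],[0,0,0],7],[[-14.45,5.5,8],[0,0,0],7],[[-14.45,5.5,8],[0,0,0],7],[[-14.45,5.5,8],[0,0,0],7]]}' 40
python3 - <<'E'
from h import *
c=env.camera("wrist"); cv2.imwrite("pics/w7.png",c["pixels"]); to([.5705,-.138,.079],.113)
E
```

```text
t: 19.0
eef_pos: [0.5694, -0.1375, 0.1646]
tcp_rot: [0.666, 0.746, -0.0, -0.001]
force: [-0.4, 1.1, -0.4]
grip_width: 0.07
finger_force: 0.0
shift cm [-0.11  0.12  8.6 ] turn z 0.0 t 19.05 q6 -0.47 F [0.9 0.2 0.5] grip 0.0704
```

View pics/w7.png

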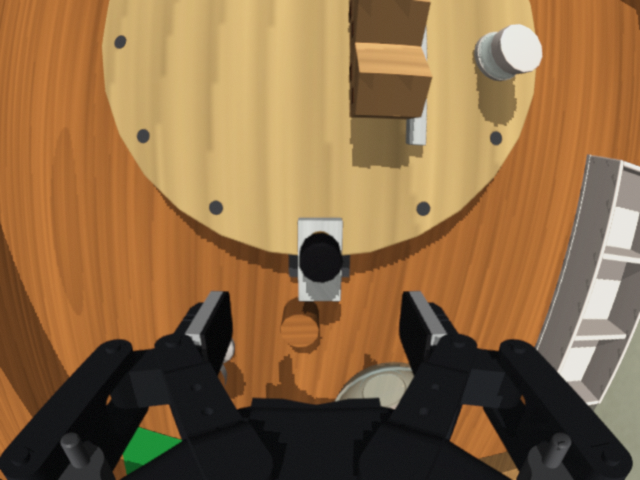

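The knob is at px (321,257), on the jaw centre line, and the row is undisturbed. I'll descend and grip.

```bash
python3 - <<'E'
from h import *
c=env.camera("wrist"); print(onplane(c,[(321,257)],.094,True)); to([.5705,-.138,.079],.113)
E
python3 -m creep '{"moves":[[[-0.1,0.1,4],[0,0,0],7],[[-0.1,0.1,8.4],[0,0,0],7],[[-0.1,0.1,8.6],[0,0,0],7],[[-0.1,0.1,8.6],[0,0,0],1.5],[[-0.1,0.1,8.6],[0,0,0],1.5],[[-0.1,0.1,8.6],[0,0,0],1.5],[[-0.1,0.1,8.6],[0,0,0],1.5],[[-0.1,0.1,8.6],[0,0,0],1.5],[[-0.1,0.1,8.6],[0,0,0],1.5]]}' 70
```

```text
[[ 0.57099061 -0.13664376  0.094     ]]
shift cm [-0.13  0.12  8.63] turn z 0.1 t 19.1 q6 -0.47 F [-0.1 -1.  -0.1] grip 0.0701
t: 20.23
eef_pos: [0.5723, -0.1392, 0.0826]
tcp_rot: [0.666, 0.746, 0.001, 0.002]
force: [-1.1, 0.5, 7.0]
grip_width: 0.0239
finger_force: 68.4
```

```bash
python3 -m creep '{"moves":[[[0,0,-0.5],[0,0,0],1.5],[[0,0,-1],[0,0,0],1.5],[[0,0,-1.5],[0,0,0],1.5],[[0,0,-1.8],[0,0,0],1.5],[[0,0,-1.8],[0,0,0],1.5]]}' 70
python3 - <<'E'
from h import *
c=env.camera("wrist"); cv2.imwrite("pics/w8.png",cv2.resize(c["pixels"],None,fx=1.2,fy=1.2)); to([.5705,-.138,.079],.113)
E
```

```text
t: 20.85
eef_pos: [0.5722, -0.1392, 0.0972]
tcp_rot: [0.666, 0.746, 0.001, 0.002]
force: [7.7, -2.6, -10.7]
grip_width: 0.0235
finger_force: 69.2
shift cm [ 0.14 -0.16  1.81] turn z -0.0 t 20.9 q6 -0.47 F [  6.5  -2.1 -10.7] grip 0.0241
```

View pics/w8.png

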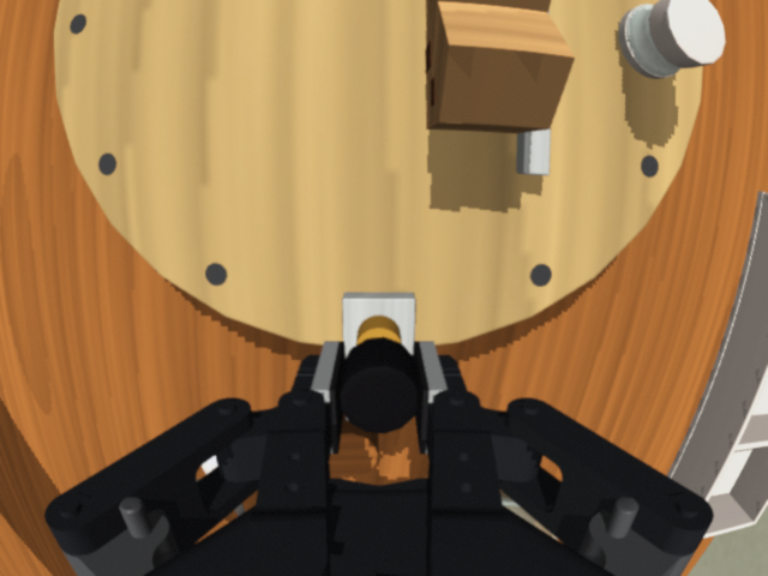

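The knob is held well between the pads and lifted clear of the collar. The force of 10.7 N implies about 14-15 mm, so I'll pull on to the stop.

```bash
python3 -m creep '{"moves":[[[0,0,-0.2],[0,0,0],1.5],[[0,0,-0.3],[0,0,0],1.5],[[0,0,-0.3],[0,0,0],1.5]]}' 70
python3 -m creep '{"moves":[[[0,0,-0.15],[0,0,0],1.5],[[0,0,-0.15],[0,0,0],1.5]]}' 70
```

```text
t: 21.28
eef_pos: [0.5722, -0.1392, 0.0998]
tcp_rot: [0.666, 0.746, 0.001, 0.002]
force: [7.9, -2.4, -11.8]
grip_width: 0.024
finger_force: 69.2
t: 21.52
eef_pos: [0.5721, -0.1392, 0.1008]
tcp_rot: [0.666, 0.746, 0.001, 0.002]
force: [9.2, -1.7, -13.7]
grip_width: 0.0236
finger_force: 69.9
```

```bash
python3 -m creep '{"moves":[[[0,0,-0.1],[0,0,0],1.5],[[0,0,-0.1],[0,0,0],1.5],[[0,0,-0.1],[0,0,0],1.5],[[0,0,-0.1],[0,0,0],1.5]]}' 70
python3 - <<'E'
from h import *
c=env.camera("wrist"); print([(list(map(round,d["box"])),round(d["p"],2)) for d in env.recognise("pull_knob","wrist")])
c=env.camera("scene"); a=c["pixels"][165:345,150:420]; cv2.imwrite("pics/s9.png",cv2.resize(a,None,fx=2.9,fy=2.9,interpolation=cv2.INTER_CUBIC))
E
```

```text
t: 22.02
eef_pos: [0.5721, -0.1392, 0.1009]
tcp_rot: [0.666, 0.746, 0.001, 0.002]
force: [10.7, -3.1, -17.7]
grip_width: 0.0238
finger_force: 69.8
[([284, 282, 347, 360], 0.75)]
```

View pics/s9.png

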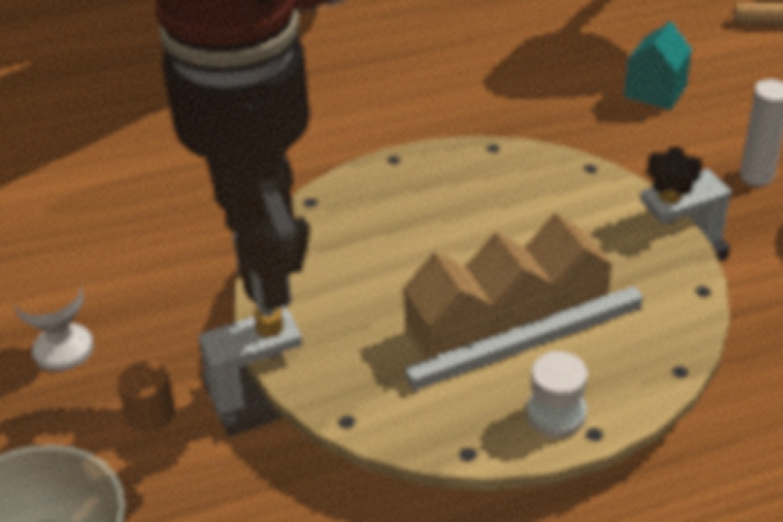

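The row is straight and tight against the fence. The knob is held at its hard stop: the force rose to 17.7 N with no further motion, after 18.3 mm of travel. Handing in.

```bash
python3 -c "
from plant import env; print(env.hand_in())"
```

```text
the job is handed in; nothing more can be done
None
```

I handed the job in at about 22 s: the three houses stand in a tight, square row against the fence, and the fingers are still holding the pull knob at its upper stop (about 18 mm). `hand_in()` did not report a verdict.

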